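# Load a chime bar in the drill jig and pin the leaf shut

## Task

Get the brass chime bar ready for drilling: set it down gently in the nest of the green drill jig, between the dowels and flat on its rests. Then swing the steel leaf over the bar until it is fully shut, and lock it by dropping the red-knobbed pin right home through the leaf and the lug under it. Leave everything else on the bench where it is.

Things in the scene. Friction and masses are not known exactly. Their poses are not given: they have to be found in the camera images.
- jig: Drill jig bolted down: green base x -90 to +106, y -93 to +93, 14 mm thick. Origin at bench height under the nest's middle; z up, y along the nest. Pivot post at x -65, y -45. Lug (dark block 40 x 40, top at 38 mm) at x +80, y -45, a 53 mm high stop block on its +y side. 45 mm free beside the bar's middle, either side, for fingers.
- nest (a point): Middle of the nest on its rest rails, 26 mm above the bench, 12 above the base; axes as jig. A seated bar's origin is here, its length along y, either way round. Rails at y +-58 mm. Six 10 mm dowels, coned tops 38 mm above the bench: a pair beside the bar at y +-58, one at each end; play 1.5 mm each side, 2 mm each end; the cones guide a bar up to 4 mm out.
- leaf (a joint): Leaf, a flat steel bar 190 x 36 x 14 mm, swinging level about the pivot post, underside 39 mm above the bench (3 mm over a seated bar). Rad: 0 = shut on its stop, along the jig's +x over bar and lug; grows opening, clockwise from above (towards the jig's -y), to 1.75. Starts at 1.1 to 1.5. Stiff pivot, about 1.2 N at the knob: stays where it is left.
- leaf_pivot (a point): On the leaf's pivot axis, at the top face of the leaf, 53 mm above the bench.
- leaf_knob (a point): Middle of the black upright hand knob on the leaf, 100 mm from the pivot axis and 45 mm short of the pin hole: 22 mm across, top 91 mm above the bench, 38 mm above the leaf's top; this point is 77 mm above the bench. x axis along the leaf from pivot to free end. A steel drill bush, 5 mm high, is 35 mm nearer the pivot.
- leaf_hole (a point): Centre of the 17 mm pin hole through the leaf, at the leaf's top face, 53 mm above the bench and 145 mm from the pivot axis. With the leaf shut it is straight over lug_hole.
- lug_hole (a point): Centre of the mouth of the 16 mm pin hole in the lug, 38 mm above the bench; the hole goes straight down 24 mm to the base plate. Axes as jig.
- bar: Brass chime bar, 32 mm (x) by 140 mm (y, its length) by 10 mm thick, about 0.4 kg, lying flat on the bench beside the jig. Origin at the centre of its underside, z up.
- pin: Locking pin, 84 mm tall, upright in the beech block by its collar; lifts straight out (36 mm). Origin at the tip, z up. Steel shank 14 mm thick, 36 long, 9 mm tapered nose (6 mm wide at the tip); collar 28 mm wide at 36 to 42; red knob 22 mm wide at 42 to 84 mm. About 0.1 kg. Home in the jig: collar on the leaf, tip 17 mm above the bench, 21 mm below lug_hole.
- block: Fixed beech block 52 mm (x) by 150 mm (y) by 44 mm high, origin at the centre of its underside. Three 17 mm holes along y at -50, 0 and +50 mm; the middle one is empty, pin and punch stand in the outer two. The tips of both then are 8 mm above the bench, the pin's red knob 50 to 92 mm above it.
- punch: Bystander: centre punch with a brown wooden handle, 112 mm tall, handle 26 mm thick, standing in the same block as the pin, 100 mm from it. Origin at its tip.
- file: Bystander: file with a wooden handle, 220 mm long, 24 mm high. Origin at its middle.
- tin: Bystander: open black tin 85 x 120 mm, 26 mm high. Origin under its middle.
- roundtin: Bystander: shallow round brass tin, 72 mm across, 28 mm high. Origin under its middle.
- longbar: Bystander: longer aluminium chime bar, 32 x 200 x 10 mm. Origin under its middle.
- oil: Bystander: amber bottle, 42 mm across, 85 mm high. Origin under its middle.
- hammer: Bystander: hammer with a wooden handle, 260 mm long. Origin under its middle.
- cork: Bystander: large cork, 40 mm across, 38 mm high. Origin under its middle.
Not all that is in view belongs to the job. Of the things that look like the bar, the smaller one is meant. There is more than one size of the pin; the job needs the smaller.

How it is judged:
By the outcome, as a careful person would: the job done as asked, in the order asked, and still so for the second after the job is handed in, with the robot touching nothing.
It also fails if it takes over 72 s, if anything falls off the work surface, if the arm or the gripper's body presses on something with over 40 N, if the wrist force passes 120 N, or if a joint passes its speed limit or range.

## Robot

A 6-joint arm with a two-finger parallel gripper is mounted at the origin on the work surface. World frame = base frame: x ahead of the robot, y to its left, z up, the work surface at z = 0. Lengths are in m, angles in rad, forces in N, time in s.
With the tool pointing down it reaches from about 0.35 to 0.85 m from the base axis. Payload 8.1 kg.
Tool frame: the origin (TCP) lies on the mounting face of the last link; the fingertips stand 186 mm ahead of it and the grasp point (between the pads) lies 167 mm ahead of it (robot.finger_overhang is the distance from the TCP to the fingertips, in m); z points along the fingers, y is the line along which they close (so a half turn about z gives the same grasp; the last joint's range is limited). The gripper opens to 93 mm and grips with 3 to 60 N. Pads are 15 mm wide; open, the fingers measure 128 mm over their backs; the gripper's body (75 mm by 188 mm) begins 65 mm behind the grasp point.
Start: joints at [1.127, 0.13, 1.488, -0, 1.523, -0.085], TCP at [0.211, 0.562, 0.405] pointing down, gripper open.
Joint ranges: [-2.96, 2.96], [-0.89, 2.26], [0.02, 2.5], [-1.34, 4.48], [0, 2.73], [-2.66, 2.66]. Speed limits (rad/s): [2.39, 2.39, 2.79, 3.14, 3.14, 3.14].

## Interface

Orientations are given as a rotation vector (axis times angle).
In Python, from plant import readout, read_camera, get_calibration, job, robot gives the robot as it stands.
- The arm moves only by the shell command python3 -m handwheel 'ROWS' [FORCE]. ROWS is JSON, a list of rows, each a list of 5 numbers: the shift along the world's x, y, z in cm, then the turn about the world's z in rad, then the closure, from 0 (fully open) to 1 (shut). In form: [[tx, ty, tz, spin, gripper], ...]. A call has 1 to 10 rows; each row shifts and turns the commanded pose from where the row before left it; what a row does not reach is not made up. A row lasts 1/8 s, in which the tool goes at most 62.5 mm and 10.7 degrees, less where a joint would pass 70% of its speed; a pose out of reach is approached as far as the arm can. A call is refused whole if a number of a shift passes 6.25 or a number of a turn 0.188, either way. A call with a gripper value outside its range is refused whole. The fingers move at their own pace and stop on an object; FORCE is the grip in N (left out, the last holds). Time passes only in rows, so rows that do not move let the fingers close. It gives the time, the measured TCP pose, the force, the opening and the grip force at its end, in the units of the state.
- readout.read_state(): the state, without advancing time (a new reading comes with each control period).
- read_camera(name): name is "side" or "top"; returns the picture (480x640x3 uint8, red, green, blue); there is no depth.
- get_calibration(name): a dict with "fovy" (degrees; the focal length in pixels is half the picture's height over the tangent of half this angle, whatever the lens; pixels are square), "cx", "cy" (the principal point, pixels), "dist_coeffs" ([k1, k2, p1, p2, k3] as OpenCV has them; the pictures are not rectified), "pose" (4x4, takes a point from camera to world coordinates). Camera axes: x right, y down, z forward; pixel columns grow to the right and rows downward; lengths in m; the calibration is good to about 2 mm. A picture is of the moment at which its call begins. get_calibration takes no time and is no camera call.
- job.close_job(): hands the job in; it is judged then, once.
The state is a dict: "t": time; "q": joint angles; "dq": joint speeds; "joint_torque": joint torques, N m; "tool_pos": TCP position; "orientation": TCP orientation; "force": force on the tool from outside, world axes, zero at the start; "wrist_torque": the same for the moment, N m; "opening": finger opening in m; "gripper_force": force on a finger pad.
Only numpy, scipy, OpenCV 4.12 (cv2) and the standard library are available. Lean on these libraries where they do the work, as an engineer would, in place of code of your own. Each camera call takes 0.05 s, during which the arm holds its last target. There are 200 camera calls.

## Working session

There is one attempt and no reset: what is moved stays moved. The work goes in short steps, Python scripts to look and compute and a shell command to move; the robot and the scene stay as the last step left them, time stands still between calls to the robot, and variables do not carry over. Pictures are saved under pics/ and viewed, at most 10 in all, crops included, and the job is handed in when it is done.

```bash
ls; mkdir -p pics
python3 - <<'E'
from plant import readout, read_camera, get_calibration
import cv2,json
for n in("top","side"):
    im=read_camera(n); cv2.imwrite(f"pics/{n}0.png",im[:,:,::-1]); c=get_calibration(n); print(n,c)
print(readout.read_state())
E
```

```text
pics
top {'fovy': 56.56259223742079, 'cx': 324.3549253145122, 'cy': 235.3702190616587, 'dist_coeffs': array([-0.10351354,  0.        ,  0.        ,  0.        ,  0.        ]), 'pose': array([[ 0.01837479, -0.99256565,  0.12031542,  0.38059259],
       [-0.99962023, -0.02070915, -0.0181804 ,  0.02489574],
       [ 0.02053687, -0.11993567, -0.99256923,  1.28534574],
       [ 0.        ,  0.        ,  0.        ,  1.        ]])}
side {'fovy': 46.7484334075914, 'cx': 315.91230954853347, 'cy': 237.71110730313208, 'dist_coeffs': array([0.03294334, 0.        , 0.        , 0.        , 0.        ]), 'pose': array([[ 0.85995977, -0.31735357,  0.39969477,  0.01872232],
       [-0.51029029, -0.52155353,  0.68380241, -0.79878377],
       [-0.00854492, -0.79200292, -0.6104575 ,  0.82396735],
       [ 0.        ,  0.        ,  0.        ,  1.        ]])}
{'t': 0.1, 'q': array([ 1.12664163e+00,  1.31087119e-01,  1.48915583e+00, -9.66092538e-06,
        1.52296067e+00, -8.54241501e-02]), 'dq': array([-0.0001753 , -0.00083627, -0.00302892, -0.0006378 ,  0.0011021 ,
        0.00045777]), 'joint_torque': array([ 7.51569296e-04, -5.61335671e+01, -4.93098700e+01,  7.70684495e-02,
        2.88915855e-02, -3.23190784e-05]), 'tool_pos': array([0.21056205, 0.56163185, 0.40379919]), 'orientation': array([-5.60401588e-01, -3.09078601e+00,  2.44594623e-03]), 'force': array([ 0.01906042,  0.21743982, -0.23045677]), 'wrist_torque': array([-0.01438689,  0.04729229,  0.04845077]), 'gripper_force': 0.0, 'opening': 0.09323363839620796}
```

View pics/top0.png

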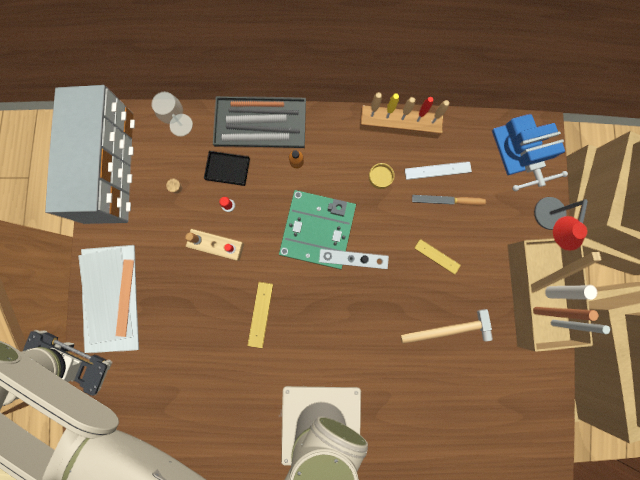

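View pics/side0.png

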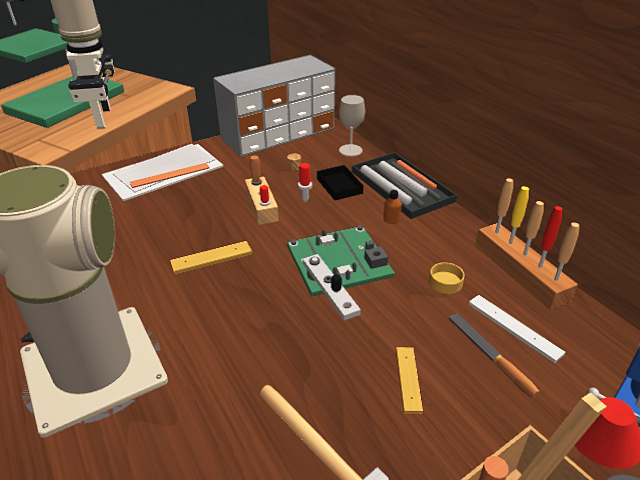

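In the top view, the bar candidates are brass at (260,315) and at (438,256), with the aluminium longbar at (438,170). The pin candidates are the red knob in the block at (228,248) and the larger free-standing red one at (226,203). The smaller brass bar (about 50 px, or 140 mm) at (438,256) and the smaller pin, in the block, fit the description. I'll measure both and confirm them in one crop.

```bash
cat > h.py <<'E'
import numpy as np,cv2
from plant import readout, read_camera, get_calibration
def cal(n):
    c=get_calibration(n); f=240/np.tan(np.radians(c['fovy'])/2)
    return np.array([[f,0,c['cx']],[0,f,c['cy']],[0,0,1]]),np.array(c['dist_coeffs']),np.array(c['pose'])
def ray(n,uv):
    K,d,P=cal(n); p=cv2.undistortPoints(np.float64(uv).reshape(-1,1,2),K,d).reshape(-1,2)
    return P[:3,3],np.c_[p,np.ones(len(p))]@P[:3,:3].T
def onz(n,uv,z):
    o,r=ray(n,uv); return (o+r*((z-o[2])/r[:,2])[:,None])[:,:2]
def proj(n,X):
    K,d,P=cal(n); Q=np.linalg.inv(P); return cv2.projectPoints(np.float64(X).reshape(-1,1,3),cv2.Rodrigues(Q[:3,:3])[0],Q[:3,3],K,d)[0].reshape(-1,2)
def tri(a,b):
    (o1,r1),(o2,r2)=ray('top',a),ray('side',b); A=np.c_[r1[0],-r2[0]]
    s=np.linalg.lstsq(A,o2-o1,rcond=None)[0]; p,q=o1+s[0]*r1[0],o2+s[1]*r2[0]
    return (p+q)/2,np.linalg.norm(p-q)
def blobs(im,lo,hi,roi,amin=20):
    x,y,w,h=roi; m=cv2.inRange(cv2.cvtColor(im[y:y+h,x:x+w],cv2.COLOR_RGB2HSV),lo,hi)
    cs=cv2.findContours(m,cv2.RETR_EXTERNAL,cv2.CHAIN_APPROX_NONE,offset=(x,y))[0]
    return sorted([c for c in cs if cv2.contourArea(c)>=amin],key=cv2.contourArea)[::-1]
E
python3 - <<'E'
from h import *
t=cv2.imread('pics/top0.png')[:,:,::-1].copy(); s=cv2.imread('pics/side0.png')[:,:,::-1].copy()
for roi in((400,230,80,50),(235,270,50,90)):
  c=blobs(t,(18,90,90),(32,255,255),roi)[0]
  w=onz('top',c.reshape(-1,2),.010); r=cv2.minAreaRect((w*1000).astype(np.float32)); print('bar top',r)
for n,im,rois in(('top',t,((215,238,25,18),(212,192,25,22))),('side',s,((255,178,20,30),(292,155,25,40)))):
  for roi in rois:
    c=blobs(im,(0,150,60),(8,255,255),roi,5)[0]; print(n,'red',cv2.boundingRect(c),cv2.moments(c)['m10']/cv2.moments(c)['m00'],cv2.moments(c)['m01']/cv2.moments(c)['m00'])
c=blobs(t,(65,80,40),(90,255,255),(270,180,100,100))
w=onz('top',np.vstack(c).reshape(-1,2),.014); print('jig',cv2.minAreaRect((w*1000).astype(np.float32)))
def cr(im,x,y,w,h,W,H): return cv2.resize(im[y:y+h,x:x+w],(W,H),interpolation=cv2.INTER_CUBIC)
# left: jig x5 (120x90 -> 600x450?) compose 800x600
out=np.zeros((600,800,3),np.uint8)
out[:400,:480]=cr(t,275,185,120,100,480,400)
out[:300,480:]=cr(t,180,190,80,75,320,300)
out[300:600,480:]=cr(s,240,150,80,75,320,300)
out[400:600,:240]=cr(t,405,230,72,60,240,200)
out[400:600,240:480]=cr(s,380,335,72,60+20,240,200)
cv2.imwrite('pics/c1.png',out[:,:,::-1])
E
```

```text
bar top ((481.1143493652344, -327.13568115234375), (142.59036254882812, 34.657440185546875), 58.25126647949219)
bar top ((306.66064453125, 178.95159912109375), (44.114044189453125, 184.14035034179688), 81.64940643310547)
top red (224, 244, 9, 7) 228.11382113821136 247.17479674796746
top red (219, 196, 13, 13) 225.08452950558214 202.170653907496
side red (260, 185, 9, 18) 264.11378205128204 193.28205128205127
side red (299, 163, 13, 23) 304.5090909090909 173.66136363636363
jig ((553.33056640625, 21.920433044433594), (182.39427185058594, 192.6708221435547), 78.14801788330078)
```

View pics/c1.png

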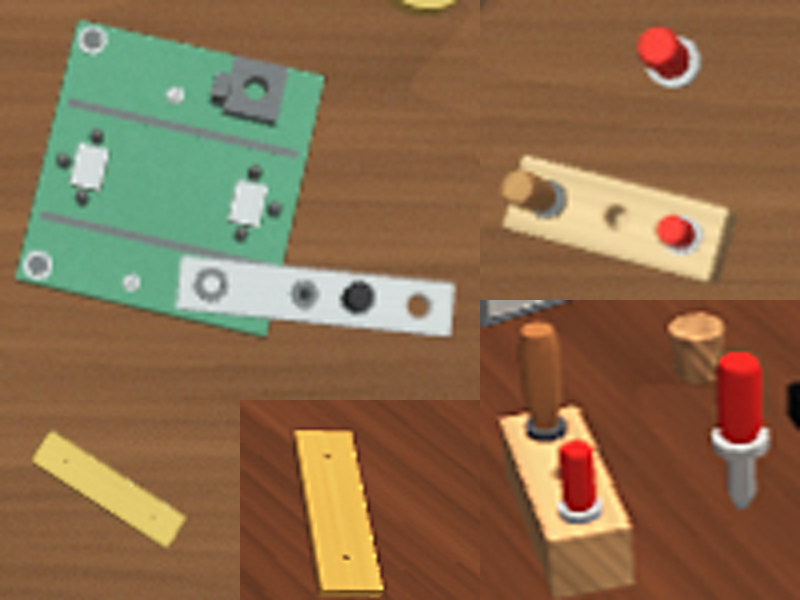

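The crop confirms it. The 142×35 mm brass bar and the pin in the block are the ones meant, and the other red pin is visibly larger. Jig features are in the crop at 4× with offset (275,185): pivot (210,285), lug hole (256,88), six dowels, leaf knob (358,297) and leaf hole (418,305).

Run:
```python
from h import *
t=cv2.imread('pics/top0.png')[:,:,::-1].copy(); s=cv2.imread('pics/side0.png')[:,:,::-1].copy()
off=np.array([275,185])
f=lambda p:(np.array(p,float)+.5)/4-.5+off
px=[f(p) for p in((97,135),(62,160),(82,199),(255,173),(275,208),(241,234),(256,88),(210,285))]
J=np.array([[22.5,58],[0,77],[-22.5,58],[22.5,-58],[0,-77],[-22.5,-58],[80,-45],[-65,-45]])
Z=[38]*6+[38,53]
W=np.array([onz('top',[p],z/1000)[0]*1000 for p,z in zip(px,Z)])
def fit(J,W):
    a=J-J.mean(0);b=W-W.mean(0); th=np.arctan2((a[:,0]*b[:,1]-a[:,1]*b[:,0]).sum(),(a*b).sum())
    R=np.array([[np.cos(th),-np.sin(th)],[np.sin(th),np.cos(th)]]); return th,R,W.mean(0)-R@J.mean(0)
th,R,T=fit(J,W); print('jig',th,T); print((W-(J@R.T+T)).round(1))
# base rect check
k=onz('top',[f((358,297))],.091)[0]*1000; hl=onz('top',[f((418,305))],.053)[0]*1000
pv=R@[-65,-45]+T
for q in(k,hl): d=q-pv; print('leaf pt',q,np.hypot(*d),th-np.arctan2(d[1],d[0]))
# pin triangulate, block
print('pin',tri((228.1,247.2),(264.1,193.3)))
b=blobs(t,(12,40,130),(28,170,255),(180,225,68,40))
for c in b[:2]: print('block',cv2.minAreaRect((onz('top',c.reshape(-1,2),.044)*1000).astype(np.float32)))
# bar from side
c=blobs(s,(18,90,90),(32,255,255),(390,340,40,80))[0]
print('bar side',cv2.minAreaRect((onz('side',c.reshape(-1,2),.010)*1000).astype(np.float32)))
# jig features predicted in side
X=np.c_[J@R.T+T,Z]/1000; u=proj('side',X)
im=cv2.resize(s[220:325,280:405],None,fx=6,fy=6,interpolation=cv2.INTER_CUBIC)[:600,:750].copy()
for p in u: cv2.circle(im,tuple(int(v) for v in ((p-[280,220]+.5)*6)),3,(255,0,255),-1)
cv2.imwrite('pics/c2.png',im[:,:,::-1])
```

```text
jig -0.2044449626645472 [544.63937302  23.70571338]
[[ 0.2 -0.9]
 [ 0.1  0.1]
 [-1.5 -0.7]
 [-1.   0.5]
 [ 0.3  0.1]
 [-0.4  0.6]
 [ 1.1 -0.4]
 [ 1.1  0.8]]
leaf pt [ 463.96001964 -105.06458127] 98.22198524765035 1.446837627121924
leaf pt [ 461.82913756 -151.05465469] 144.24308159078245 1.4359281171685663
pin (array([0.49105656, 0.2642026 , 0.07322279]), np.float64(0.003381499864090748))
block ((499.20635986328125, 313.1306457519531), (110.12329864501953, 192.01821899414062), 1.3134711980819702)
bar side ((482.87005615234375, -329.68292236328125), (145.2797088623047, 32.191749572753906), 57.8124885559082)
```

View pics/c2.png

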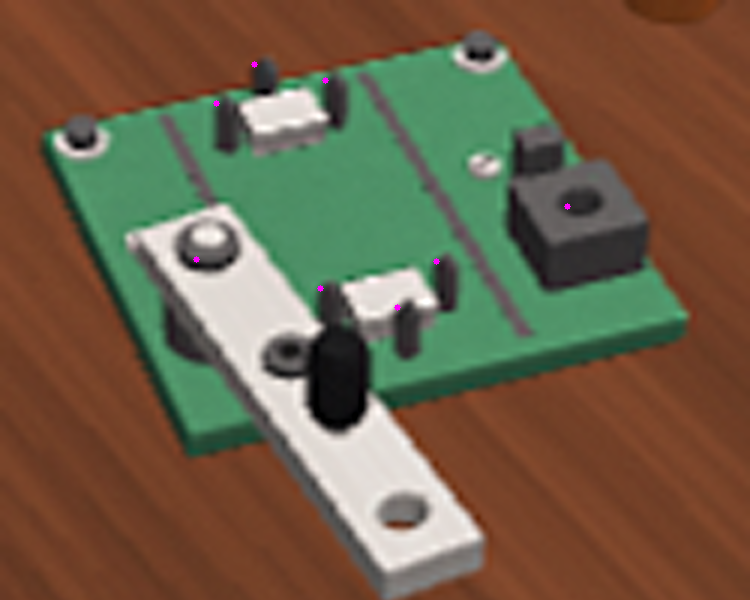

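The dowel predictions from the top view land about 1.7 px (about 3 mm) left in the side view. The two calibrations disagree by that much, so I average them: bar (482.0,-328.4) with its long axis at 58.1°, jig (545.6,22.4) at -11.7°. I'll move over the bar.

```bash
python3 -m handwheel '[[2.5,-3.5,0,-0.09,0],[2.5,-3.5,0,-0.09,0],[2.5,-3.5,0,-0.09,0],[2.5,-3.5,0,-0.09,0],[2.5,-3.5,0,-0.09,0],[2.5,-3.5,0,-0.09,0],[2.5,-3.5,0,-0.09,0],[2.5,-3.5,0,-0.09,0],[2.5,-3.5,0,-0.09,0],[2.5,-3.5,0,-0.09,0]]' 20
python3 -m handwheel '[[0.2,-5.4,0,-0.087,0],[0.2,-5.4,0,-0.087,0],[0.2,-5.4,0,-0.087,0],[0.2,-5.4,0,-0.087,0.0],[0.2,-5.4,-2,-0.087,0],[0.2,-5.4,-2,-0.087,0],[0.2,-5.4,-2,-0.087,0.0],[0.2,-5.4,-2,-0.087,0.0],[0.2,-5.4,-2,-0.087,0.0],[0.2,-5.4,-2,-0.087,0.0]]'
python3 -m handwheel '[[0,0,0,0,0],[0,0,0,0,0]]'
python3 - <<'E'
from h import *
from scipy.spatial.transform import Rotation as Ro
st=readout.read_state(); R=Ro.from_rotvec(st['orientation']).as_matrix(); T=st['tool_pos']
print(T,np.degrees(np.arctan2(R[1,1],R[0,1])),R[2],st['opening'])
tips=[T+.186*R[:,2]+s*.0466*R[:,1] for s in(-1,1)]+[T+.186*R[:,2]]
out=[]
for n in('top','side'):
    im=read_camera(n); u=proj(n,tips); print(n,u.round(1)); c=u[2].astype(int)-[50,37]
    z=cv2.resize(im[c[1]:c[1]+75,c[0]:c[0]+100],(400,300),interpolation=cv2.INTER_CUBIC)
    for p in u: cv2.circle(z,tuple(int(v) for v in (p-c+.5)*4),2,(255,0,255),-1)
    out.append(z)
cv2.imwrite('pics/c3.png',np.hstack(out)[:,:,::-1])
E
```

```text
t: 1.35
tool_pos: [0.4612, 0.2105, 0.4044]
orientation: [-1.853, -2.537, 0.001]
force: [0.3, 1.0, 0.3]
opening: 0.0931
gripper_force: 0.0
t: 2.6
tool_pos: [0.4803, -0.3299, 0.2837]
orientation: [-2.749, -1.519, 0.0]
force: [0.4, 0.5, 0.5]
opening: 0.093
gripper_force: 0.0
t: 2.85
tool_pos: [0.4804, -0.328, 0.2842]
orientation: [-2.746, -1.523, 0.0]
force: [0.0, 0.3, 0.3]
opening: 0.093
gripper_force: 0.0
[ 0.48044807 -0.32798682  0.28418729] -31.97766957297677 [ 5.66208850e-04 -1.45891337e-03 -9.99998775e-01] 0.09301770867645932
top [[437.5 268.6]
 [455.  239.8]
 [446.4 254.1]]
side [[383.9 344.4]
 [438.8 345.2]
 [411.3 344.8]]
```

View pics/c3.png

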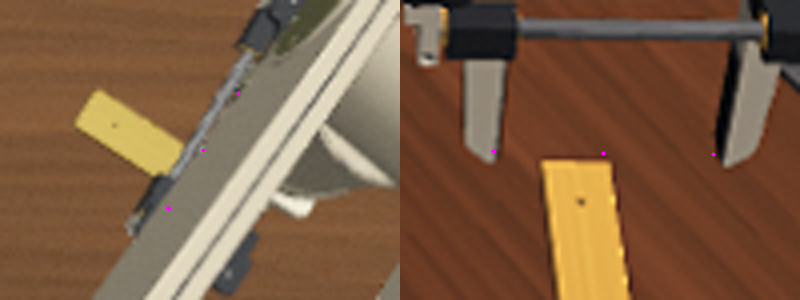

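In the side crop the finger inner tips sit at (497,162) and (722,166), about 1.3 px right of prediction. That means the top camera agrees better with the robot frame. I'll descend astride the bar and grip.

```bash
python3 -m handwheel '[[0.1,0,-3,0,0],[0,0,-3,0,0],[0,0,-2.5,0,0],[0,0,-0.7,0,0],[0,0,0,0,0],[0,0,0,0,0]]' 
python3 -m handwheel '[[0,0,-0.3,0,0.2],[0,0,0,0,0.5],[0,0,0,0,0.9],[0,0,0,0,0.9],[0,0,0,0,0.9],[0,0,0,0,0.9]]' 25
```

```text
t: 3.7
tool_pos: [0.4824, -0.3284, 0.1945]
orientation: [2.745, 1.523, 0.002]
force: [0.2, -0.8, 0.2]
opening: 0.0928
gripper_force: 0.0
t: 4.45
tool_pos: [0.4816, -0.3282, 0.1897]
orientation: [-2.747, -1.524, 0.0]
force: [-0.6, 0.5, 0.5]
opening: 0.0378
gripper_force: 0.0
```

```bash
python3 -m handwheel '[[0,0,-0.1,0,0.9],[0,0,0,0,0.9],[0,0,0,0,0.9],[0,0,0,0,0.9]]' 30
python3 -m handwheel '[[0,0,1,0,0.9],[0,0,2,0,0.9],[0,0,3,0,0.9],[0,0,4,0,0.9],[0,0,0,0,0.9],[0,0,0,0,0.9]]'
```

```text
t: 4.95
tool_pos: [0.4818, -0.3283, 0.1893]
orientation: [2.747, 1.524, 0.0]
force: [-0.9, 0.9, 5.6]
opening: 0.0312
gripper_force: 30.0
t: 5.7
tool_pos: [0.4814, -0.328, 0.2882]
orientation: [-2.747, -1.524, 0.0]
force: [-0.4, 0.2, -4.8]
opening: 0.0315
gripper_force: 30.0
```

```bash
python3 -m handwheel '[[0,2,3,0,0.9],[0.6,3.7,1,0.04,0.9],[0.7,3.7,0,0.04,0.9],[0.7,3.7,0,0.04,0.9],[0.7,3.7,0,0.04,0.9],[0.7,3.7,0,0.04,0.9],[0.7,3.7,0,0.04,0.9],[0.7,3.7,0,0.04,0.9],[0.7,3.7,0,0.04,0.9],[0.8,3.5,0,0.034,0.9]]'
python3 -m handwheel '[[0,0,0,0,0.9],[0,0,-3,0,0.9],[0,0,-3,0,0.9],[0,0,0,0,0.9],[0,0,0,0,0.9],[0,0,0,0,0.9]]'
python3 - <<'E'
from h import *
from scipy.spatial.transform import Rotation as Ro
st=readout.read_state(); R=Ro.from_rotvec(st['orientation']).as_matrix(); T=st['tool_pos']
print(T,np.degrees(np.arctan2(R[1,1],R[0,1])),R[2],st['opening'])
t=read_camera('top'); s=read_camera('side')
z=cv2.resize(s[180:310,270:430],(800,600)[:1]+(600,) if 0 else (738,600),interpolation=cv2.INTER_CUBIC)
cv2.imwrite('pics/s4.png',s[:,:,::-1]); cv2.imwrite('pics/t4.png',t[:,:,::-1])
zt=cv2.resize(t[185:275,270:390],(400,300),interpolation=cv2.INTER_CUBIC)
zs=cv2.resize(s[200:305,285:425],(400,300),interpolation=cv2.INTER_CUBIC)
cv2.imwrite('pics/c4.png',np.hstack([zt,zs])[:,:,::-1])
E
```

```text
t: 6.95
tool_pos: [0.5439, 0.0241, 0.3262]
orientation: [-2.433, -1.984, 0.005]
force: [0.4, -0.6, -4.8]
opening: 0.0315
gripper_force: 30.0
t: 7.7
tool_pos: [0.5453, 0.0225, 0.2703]
orientation: [2.435, 1.982, 0.003]
force: [0.2, -0.3, -3.8]
opening: 0.0316
gripper_force: 30.0
[0.54532927 0.0225089  0.27032279] -11.709678972628241 [ 3.28695260e-04  2.40486147e-03 -9.99997054e-01] 0.0315986273502123
```

View pics/c4.png

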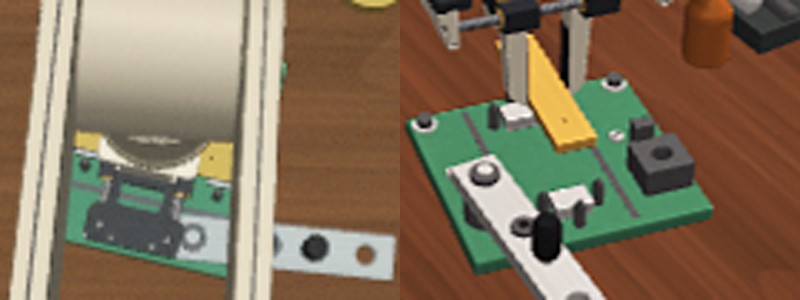

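The side crop shows the bar held level above the nest, with its near end at about (575,143). I'll check its alignment against the jig features, allowing for the common camera bias.

Run:
```python
from h import *
s=cv2.imread('pics/s4.png')[:,:,::-1].copy(); t=cv2.imread('pics/t4.png')[:,:,::-1].copy()
th=np.radians(-11.71); R=np.array([[np.cos(th),-np.sin(th)],[np.sin(th),np.cos(th)]])
P=lambda x,y,z,o:np.r_[R@[x,y]+o,z]/1000
o=[545.3,22.5]
print('pred top/bot corners',proj('side',[P(a,-70,z,o) for z in(91,81) for a in(-16,16)]).round(1).tolist())
c=blobs(s,(18,90,60),(32,255,255),(310,205,60,60))[0]
print('seen hull', cv2.approxPolyDP(cv2.convexHull(c),1.2,True).reshape(-1,2).tolist())
j=[544.6,23.7]
print('pred dowels',proj('side',[P(a,b,38,j) for a,b in((22.5,58),(0,77),(-22.5,58),(22.5,-58),(0,-77),(-22.5,-58))]+[P(80,-45,38,j),P(60,-65,38,j),P(100,-65,38,j),P(60,-25,38,j)]).round(1).tolist())
c=blobs(t,(18,90,60),(32,255,255),(285,215,70,35),3)
for k in c: print('top',k.reshape(-1,2).min(0),k.reshape(-1,2).max(0))
print('pred top corners',proj('top',[P(a,b,91,o) for b in(-70,70) for a in(-16,16)]).round(1).tolist())
```

```text
pred top/bot corners [[338.7, 251.4], [352.9, 248.2], [338.6, 255.1], [352.7, 251.8]]
seen hull [[329, 212], [332, 214], [351, 243], [353, 250], [338, 250], [330, 236]]
pred dowels [[333.7, 232.9], [321.9, 230.2], [315.5, 236.8], [352.2, 263.0], [345.8, 270.7], [332.9, 267.5], [374.0, 253.9], [369.3, 261.3], [386.0, 257.4], [362.2, 250.5]]
top [329 227] [339 238]
top [292 224] [300 229]
pred top corners [[341.3, 239.4], [343.8, 227.9], [290.7, 227.9], [293.4, 216.5]]
```

Run:
```python
from h import *
s=cv2.imread('pics/s4.png')
z=cv2.resize(s[205:280,312:390],(780,750),interpolation=cv2.INTER_CUBIC)[:600]
cv2.imwrite('pics/c5.png',z)
```

```text
(no output)
```

View pics/c5.png

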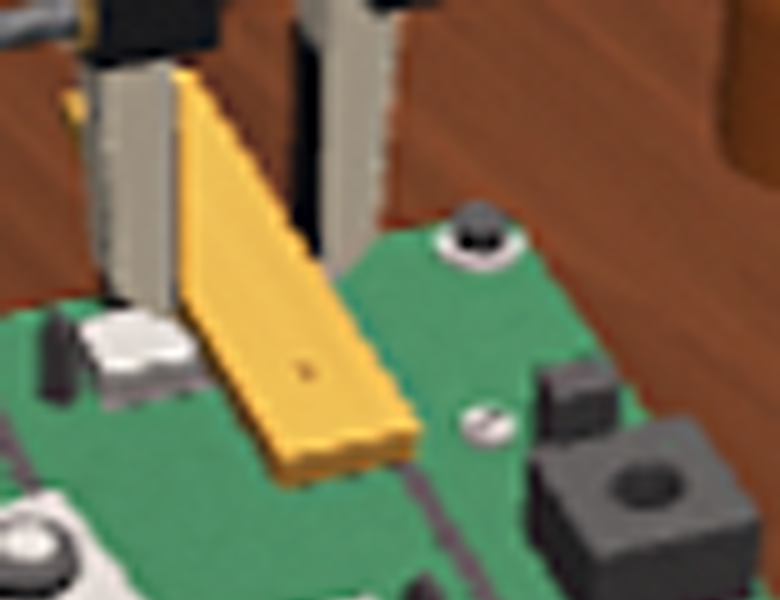

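In the side crop the bar's near end top corners are at (280,455) and (420,425), and the lug hole is at (647,487). Relative to the jig the bar needs roughly +0.6 mm in x and -1 mm in y. I'll correct for that and descend gently.

```bash
python3 -m handwheel '[[0.04,-0.1,-1,0,0.9],[0,0,-1.5,0,0.9],[0,0,-1.0,0,0.9],[0,0,-0.3,0,0.9],[0,0,0,0,0.9],[0,0,0,0,0.9]]'
python3 -m handwheel '[[0,0,-0.2,0,0.9],[0,0,-0.2,0,0.9],[0,0,-0.2,0,0.9],[0,0,0,0,0.9],[0,0,0,0,0.9]]'
python3 - <<'E'
from h import *
s=read_camera('side'); cv2.imwrite('pics/s6.png',s[:,:,::-1])
cv2.imwrite('pics/c6.png',cv2.resize(s[225:310,300:400],(700,595),interpolation=cv2.INTER_CUBIC)[:,:,::-1])
E
```

```text
t: 8.55
tool_pos: [0.5454, 0.0218, 0.2312]
orientation: [2.436, 1.983, 0.001]
force: [-0.4, -0.8, -4.3]
opening: 0.032
gripper_force: 30.0
t: 9.18
tool_pos: [0.5451, 0.0218, 0.2247]
orientation: [-2.436, -1.984, 0.0]
force: [-0.6, 0.1, -3.5]
opening: 0.0319
gripper_force: 30.0
```

View pics/c6.png

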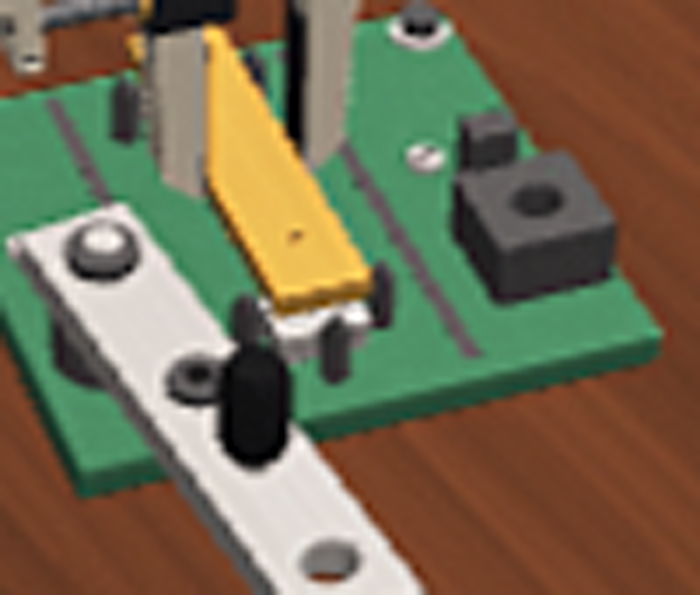

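The bar's end sits between the dowel pair at (247,310) and (380,280), just short of the end dowel at (337,320). Continuing down slowly.

```bash
python3 -m handwheel '[[-0.03,0,-0.15,0,0.9],[0,0,-0.15,0,0.9],[0,0,-0.1,0,0.9],[0,0,0,0,0.9],[0,0,0,0,0.9]]'
python3 -m handwheel '[[0,0,-0.15,0,0.9],[0,0,-0.15,0,0.9],[0,0,-0.1,0,0.9],[0,0,0,0,0.9],[0,0,0,0,0.9]]'
```

```text
t: 9.85
tool_pos: [0.545, 0.0217, 0.2209]
orientation: [2.436, 1.983, 0.001]
force: [2.0, -0.9, -5.1]
opening: 0.0311
gripper_force: 30.0
t: 10.48
tool_pos: [0.5451, 0.0218, 0.2169]
orientation: [2.436, 1.983, 0.001]
force: [5.5, -1.7, -5.5]
opening: 0.0316
gripper_force: 30.0
```

```bash
python3 -m handwheel '[[0.05,0,-0.05,0,0.9],[0,0,-0.05,0,0.9],[0,0,-0.05,0,0.9],[0,0,0,0,0.9],[0,0,0,0,0.9]]'
```

```text
t: 11.1
tool_pos: [0.5453, 0.0218, 0.2153]
orientation: [2.436, 1.984, 0.0]
force: [4.4, -1.3, -1.2]
opening: 0.0314
gripper_force: 30.0
```

```bash
python3 -m handwheel '[[0,0,-0.05,0,0.9],[0,0,0,0,0.9],[0,0,0,0,0.62],[0,0,0,0,0.5],[0,0,0,0,0.45],[0,0,0,0,0.45]]' 10
python3 -m handwheel '[[0,0,2,0,0.45],[0,0,4,0,0.45],[0,0,4,0,0.45],[-3,-4,3,0,0.45],[-3,-5,0,0,0.45],[0,-5,0,0,0.45],[0,0,0,0,0.45]]'
python3 - <<'E'
from h import *
s=read_camera('side');t=read_camera('top')
a=cv2.resize(s[225:310,300:400],(400,340),interpolation=cv2.INTER_CUBIC);b=cv2.resize(t[185:270,290:390],(400,340),interpolation=cv2.INTER_CUBIC)
cv2.imwrite('pics/c7.png',np.hstack([a,b])[:,:,::-1])
E
```

```text
t: 11.85
tool_pos: [0.5451, 0.0218, 0.2145]
orientation: [-2.436, -1.983, 0.001]
force: [-0.7, 0.4, -0.5]
opening: 0.0508
gripper_force: 0.0
t: 12.72
tool_pos: [0.4848, -0.1209, 0.345]
orientation: [2.439, 1.978, -0.0]
force: [0.7, -0.6, 0.5]
opening: 0.0512
gripper_force: 0.0
```

View pics/c7.png

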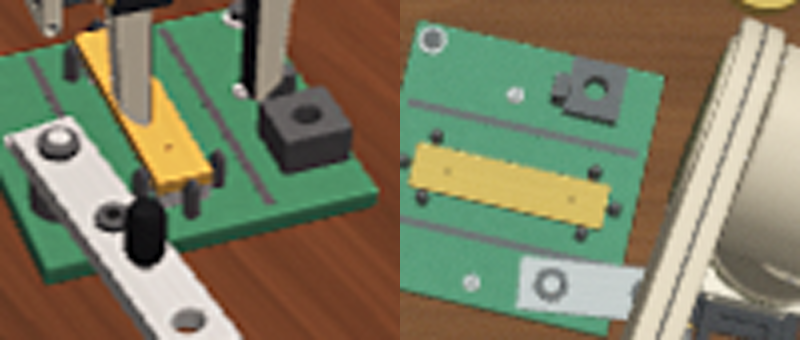

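In the crop the bar lies flat between all six dowels. The knob is near (464.5,-106.5), so next I go down astride it with the finger line across the leaf.

```bash
python3 -m handwheel '[[-2.0,1.4,0,0.13,0.45],[0,0,-2,0,0.45],[0,0,-4,0,0.45],[0,0,-2.5,0,0.45],[0,0,-1.3,0,0.45],[0,0,0,0,0.45],[0,0,0,0,0.45]]' 15
python3 -m handwheel '[[0,0,0,0,0.7],[0,0,0,0,0.7],[0,0,0,0,0.8],[0,0,0,0,0.9],[0,0,0,0,0.9],[0,0,0,0,0.9]]' 15
```

```text
t: 13.7
tool_pos: [0.4659, -0.1041, 0.2479]
orientation: [2.301, 2.137, 0.001]
force: [-0.5, -0.1, 0.3]
opening: 0.0511
gripper_force: 0.0
t: 14.45
tool_pos: [0.4654, -0.1043, 0.247]
orientation: [2.302, 2.137, 0.0]
force: [-0.2, -0.8, 2.8]
opening: 0.0219
gripper_force: 15.0
```

Run:
```python
import numpy as np
p=np.array([472.2,-7.9]);v=np.array([465.4,-104.3])-p
r,a=np.hypot(*v),np.arctan2(v[1],v[0])
A=a+np.arange(0,14)*.11
X=p+r*np.c_[np.cos(A),np.sin(A)]
print(np.diff((X/10),axis=0).round(2).tolist(),X[-1],np.degrees(A[-1]))
```

```text
[[1.06, -0.02], [1.06, 0.1], [1.04, 0.22], [1.01, 0.33], [0.97, 0.44], [0.91, 0.54], [0.85, 0.64], [0.77, 0.73], [0.69, 0.81], [0.6, 0.88], [0.5, 0.94], [0.39, 0.99], [0.28, 1.03]] [566.6918247  -28.16067781] -12.10196281242325
```

```bash
python3 -m handwheel '[[1.06,-0.02,0,0.11,0.9],[1.06,0.1,0,0.11,0.9],[1.04,0.22,0,0.11,0.9],[1.01,0.33,0,0.11,0.9],[0.97,0.44,0,0.11,0.9],[0,0,0,0,0.9]]'
python3 -m handwheel '[[0.91,0.54,0,0.11,0.9],[0.85,0.64,0,0.11,0.9],[0.77,0.73,0,0.11,0.9],[0.69,0.81,0,0.11,0.9],[0.6,0.88,0,0.11,0.9],[0,0,0,0,0.9]]'
```

```text
t: 15.2
tool_pos: [0.5175, -0.094, 0.247]
orientation: [1.631, 2.682, -0.001]
force: [2.9, -4.6, 0.9]
opening: 0.0213
gripper_force: 15.0
t: 15.95
tool_pos: [0.5561, -0.0578, 0.2471]
orientation: [0.841, 3.023, -0.001]
force: [8.5, -4.9, -3.4]
opening: 0.0217
gripper_force: 15.0
```

```bash
python3 -m handwheel '[[0.6,0.9,0,0.11,0.9],[0.5,0.95,0,0.11,0.9],[0.3,0.9,0,0.09,0.9],[0,0,0,0,0.9],[0,0,0,0,0.9]]'
python3 -m handwheel '[[0.05,0.2,0,0.02,0.9],[0,0.15,0,0,0.9],[0,0,0,0,0.9],[0,0,0,0,0.9]]'
```

```text
t: 16.58
tool_pos: [0.5687, -0.0297, 0.247]
orientation: [-0.367, -3.119, 0.0]
force: [-3.0, 0.4, 6.5]
opening: 0.0214
gripper_force: 15.0
t: 17.08
tool_pos: [0.5691, -0.0275, 0.247]
orientation: [-0.337, -3.123, 0.004]
force: [-4.3, -7.3, 5.8]
opening: 0.0217
gripper_force: 15.0
```

```bash
python3 -m handwheel '[[0,0.2,0,0,0.9],[0,0,0,0,0.9],[0,0,0,0,0.9]]'
python3 -m handwheel '[[0,0.2,0,0,0.9],[0,0,0,0,0.9],[0,0,0,0,0.9]]'
```

```text
t: 17.45
tool_pos: [0.5691, -0.027, 0.247]
orientation: [-0.338, -3.123, 0.008]
force: [-4.0, -15.1, 3.3]
opening: 0.0215
gripper_force: 15.0
t: 17.82
tool_pos: [0.5691, -0.0264, 0.2469]
orientation: [-0.339, -3.123, 0.012]
force: [-3.6, -23.7, 2.7]
opening: 0.0215
gripper_force: 15.0
```

The force rises firmly with no further travel, so the leaf is on its stop. I'll relax, release, rise, and head for the pin.

```bash
python3 -m handwheel '[[0,-0.5,0,0,0.9],[0,0,0,0,0.7],[0,0,0,0,0.5],[0,0,0,0,0.5],[0,0,0,0,0.5],[0,0,2,0,0.5],[0,0,4,0,0.5],[0,0,4,0,0.5],[-1,5,0,0,0.5],[-1,5,0,0,0.5]]'
python3 -m handwheel '[[-1,5,0,0,0.5],[-1,5,0,0,0.5],[-1,5,0,0,0.5],[-1,2,0,0,0.5],[0,0,0,0,0.5],[0,0,0,0,0.5]]'
python3 - <<'E'
from h import *
from scipy.spatial.transform import Rotation as Ro
s=read_camera('side');t=read_camera('top')
cv2.imwrite('pics/s8.png',s[:,:,::-1]);cv2.imwrite('pics/t8.png',t[:,:,::-1])
a=cv2.resize(s[225:310,300:400],(400,340),interpolation=cv2.INTER_CUBIC);b=cv2.resize(t[185:270,275:375],(400,340),interpolation=cv2.INTER_CUBIC)
c=cv2.resize(s[175:240,235:335],(400,260),interpolation=cv2.INTER_CUBIC);d=cv2.resize(t[200:265,180:280],(400,260),interpolation=cv2.INTER_CUBIC)
cv2.imwrite('pics/c8.png',np.vstack([np.hstack([a,b]),np.hstack([c,d])])[:,:,::-1])
st=readout.read_state(); R=Ro.from_rotvec(st['orientation']).as_matrix(); print(st['tool_pos'],np.degrees(np.arctan2(R[1,1],R[0,1])),R[2])
E
```

```text
t: 19.08
tool_pos: [0.5495, 0.0732, 0.3496]
orientation: [0.339, 3.12, 0.001]
force: [0.8, 0.6, 0.2]
opening: 0.0466
gripper_force: 0.0
t: 19.82
tool_pos: [0.5097, 0.2421, 0.3477]
orientation: [0.337, 3.122, 0.0]
force: [0.3, -0.1, 0.5]
opening: 0.0462
gripper_force: 0.0
[0.50984642 0.24155878 0.34726303] 77.62450502573874 [-6.83494197e-04  6.75592860e-05 -9.99999764e-01]
```

View pics/c8.png

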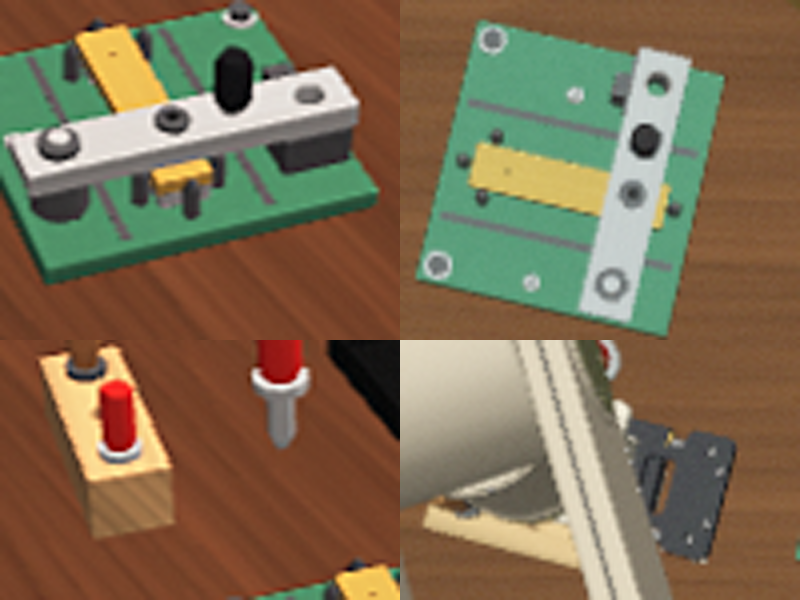

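The crop shows the leaf shut over the bar against the stop, with the pin hole at about (657,83). The red-knobbed pin in the block is at about (117,415) in the lower left panel.

Run:
```python
from h import *
print('top pin',(onz('top',[(228.1,247.2)],.080)*1000), (onz('top',[(228.1,247.2)],.071)*1000))
print('side pin',(onz('side',[(264.1,193.3)],.071)*1000),(onz('side',[(264.1,193.3)],.078)*1000))
print('hole top',onz('top',[(338.9,205.4)],.053)*1000)
t=cv2.imread('pics/top0.png')[:,:,::-1].copy()
g=cv2.cvtColor(t,cv2.COLOR_RGB2HSV)[238:256,214:243]
print('red cols/rows'); m=cv2.inRange(g,(0,150,60),(8,255,255)); 
for r in m: print(''.join('#' if v else '.' for v in r))
s=cv2.imread('pics/s8.png')[:,:,::-1].copy()
# leaf hole in side crop (310,95)/4 + (300,225)
print('hole side',onz('side',[(300+310/4-.4,225+95/4-.4)],.053)*1000)
# collar bottom/wide in side: crop (120,108)/4+(235,175)
print('collar side',onz('side',[(235+120/4-.4,175+(447-340)/4-.4)],.047)*1000)
```

```text
top pin [[488.90251843 263.54737118]] [[489.71124017 265.32932024]]
side pin [[494.00615907 266.66456833]] [[489.58765818 256.75957261]]
hole top [[615.62915916 -36.98397088]]
red cols/rows
.............................
.............................
.............................
.............................
.............................
.............................
............####.............
...........#######...........
..........#########..........
..........#########..........
..........#########..........
...........########..........
............#######..........
.............................
.............................
.............................
.............................
.............................
hole side [[619.60333179 -38.83910725]]
collar side [[493.72975577 266.84266732]]
```

Run:
```python
from h import *
f=lambda x,y:((x-480)/4+180-.4,y/4+190-.4)
print('collar top',onz('top',[f(682,232)],.050)*1000)
print('knob disc',onz('top',[(227.6,246.2)],.092)*1000)
h=onz('top',[f(616,216)],.044)[0]*1000
C=np.array([onz('top',[f(*p)],.044)[0]*1000 for p in((525,156),(729,208),(713,279),(503,228))]); print('hole',h,C.round(1).tolist(),C.mean(0))
d=((C[1]+C[2])-(C[0]+C[3])); print(np.linalg.norm(d)/2); d/=np.linalg.norm(d); print('pin pred',h+50*d,C.mean(0)+50*d,np.degrees(np.arctan2(d[1],d[0])))
s=lambda x,y:(235+x/4-.4,175+(y-340)/4-.4)
D=np.array([onz('side',[s(*p)],.044)[0]*1000 for p in((38,357),(90,483),(172,467),(120,345))]);print('side near edge',D.round(1).tolist())
```

```text
collar top [[490.60188569 263.84616625]]
knob disc [[490.49322983 262.63941285]]
hole [501.37353585 311.97885275] [[542.4, 378.7], [508.7, 232.7], [458.7, 241.9], [491.2, 391.6]] [500.26494483 311.24889338]
151.5154179476251
pin pred [490.45392296 263.18579941] [489.34533194 262.45584004] -102.61462010178866
side near edge [[497.0, 396.0], [462.0, 245.0], [513.2, 234.2], [550.6, 381.2]]
```

```bash
python3 -m handwheel '[[-1.9,2.2,0,0,0.5],[0,0,-4,0,0.5],[0,0,-4,0,0.5],[0,0,-2,0,0.5],[0,0,-0.6,0,0.5],[0,0,0,0,0.5],[0,0,0,0,0.5]]' 20
python3 -m handwheel '[[0,0,0,0,0.7],[0,0,0,0,0.8],[0,0,0,0,0.9],[0,0,0,0,0.9],[0,0,0,0,0.9]]' 20
```

```text
t: 20.8
tool_pos: [0.4912, 0.2647, 0.2425]
orientation: [0.337, 3.121, 0.002]
force: [0.2, 0.3, 0.4]
opening: 0.0468
gripper_force: 0.0
t: 21.42
tool_pos: [0.4904, 0.2643, 0.241]
orientation: [0.337, 3.123, -0.001]
force: [-2.3, -3.6, 5.0]
opening: 0.0214
gripper_force: 20.0
```

```bash
python3 -m handwheel '[[0,0,1,0,0.9],[0,0,1.5,0,0.9],[0,0,2,0,0.9],[0,0,3,0,0.9],[0,0,3.5,0,0.9],[0,0,0,0,0.9]]' 30
python3 -m handwheel '[[1.3,-3,0,0,0.9],[1.4,-3.3,0,0,0.9],[1.4,-3.4,0,0,0.9],[1.4,-3.4,0,0,0.9],[1.4,-3.4,0,0,0.9],[1.4,-3.4,0,0,0.9],[1.4,-3.4,0,0,0.9],[1.4,-3.4,0,0,0.9],[1.4,-3.4,0,0,0.9]]' 
python3 -m handwheel '[[0,0,-1,0,0.9],[0,0,0,0,0.9],[0,0,0,0,0.9]]'
python3 - <<'E'
from h import *
from scipy.spatial.transform import Rotation as Ro
s=read_camera('side');t=read_camera('top')
cv2.imwrite('pics/s9.png',s[:,:,::-1])
st=readout.read_state(); R=Ro.from_rotvec(st['orientation']).as_matrix(); T=st['tool_pos'];print(T,np.degrees(np.arctan2(R[1,1],R[0,1])),R[2])
tip=T+R[:,2]*.233; print('tip',tip,proj('side',[tip,tip+[0,0,.036]]))
a=s[175:275,330:430]; cv2.imwrite('pics/c9.png',cv2.resize(a,(600,600),interpolation=cv2.INTER_CUBIC)[:,:,::-1])
E
```

```text
t: 22.18
tool_pos: [0.4915, 0.2653, 0.3561]
orientation: [0.336, 3.116, 0.007]
force: [0.1, -0.2, -2.0]
opening: 0.021
gripper_force: 30.0
t: 23.3
tool_pos: [0.6155, -0.0374, 0.35]
orientation: [-0.336, -3.123, -0.001]
force: [0.1, 0.6, -1.4]
opening: 0.0214
gripper_force: 30.0
t: 23.68
tool_pos: [0.615, -0.0355, 0.3403]
orientation: [-0.335, -3.123, -0.001]
force: [0.1, 0.5, -0.9]
opening: 0.0216
gripper_force: 30.0
[ 0.61525273 -0.03554129  0.34102537] 77.76390369023316 [-3.17020413e-04  1.75981770e-04 -9.99999934e-01]
tip [ 0.61533361 -0.03551688  0.10802538] [[376.0785594  228.25037504]
 [377.06172917 214.59754423]]
```

View pics/c9.png

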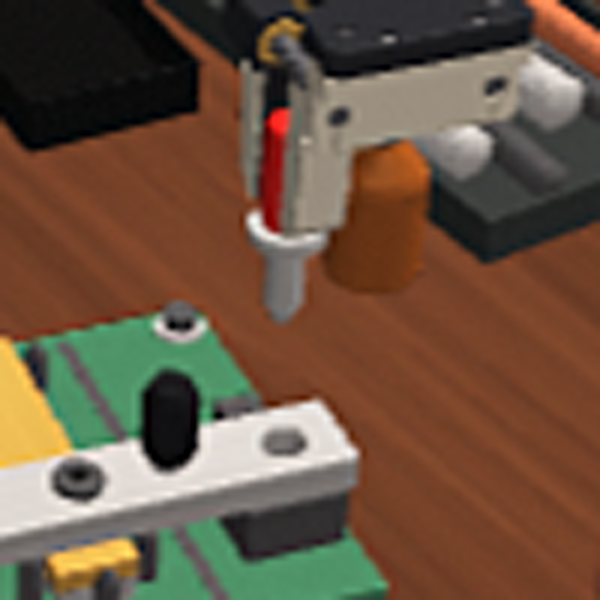

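The crop shows the pin upright with its tip at (282,320) and the leaf hole at (284,441). That was my 11th picture, one over the limit of 10, so I'll view no more and work from numbers and forces. The hole estimate combining the side view and the dowel contact is about (617,-36.3).

```bash
python3 -m handwheel '[[0.18,-0.08,-2,0,0.9],[0,0,-2,0,0.9],[0,0,-1,0,0.9],[0,0,0,0,0.9],[0,0,0,0,0.9]]' 
python3 -m handwheel '[[0,0,-0.3,0,0.9],[0,0,-0.3,0,0.9],[0,0,-0.2,0,0.9],[0,0,0,0,0.9],[0,0,0,0,0.9]]'
```

```text
t: 24.4
tool_pos: [0.6174, -0.0373, 0.2912]
orientation: [0.337, 3.123, -0.0]
force: [0.6, -0.1, -0.4]
opening: 0.0213
gripper_force: 30.0
t: 25.02
tool_pos: [0.6172, -0.0373, 0.2828]
orientation: [0.337, 3.123, -0.0]
force: [0.1, -0.4, -1.2]
opening: 0.0214
gripper_force: 30.0
```

```bash
python3 -m handwheel '[[0,0,-0.2,0,0.9],[0,0,-0.2,0,0.9],[0,0,0,0,0.9],[0,0,0,0,0.9]]' 
python3 -m handwheel '[[0,0,-0.2,0,0.9],[0,0,-0.2,0,0.9],[0,0,0,0,0.9],[0,0,0,0,0.9]]'
```

```text
t: 25.52
tool_pos: [0.6172, -0.0373, 0.2787]
orientation: [-0.337, -3.123, -0.0]
force: [0.0, -0.4, -0.6]
opening: 0.0211
gripper_force: 30.0
t: 26.02
tool_pos: [0.6171, -0.0373, 0.2746]
orientation: [-0.337, -3.123, 0.0]
force: [-0.6, -0.3, -0.9]
opening: 0.0214
gripper_force: 30.0
```

```bash
python3 -m handwheel '[[0,0,-0.3,0,0.9],[0,0,-0.3,0,0.9],[0,0,-0.3,0,0.9],[0,0,0,0,0.9],[0,0,0,0,0.9]]' 
python3 -m handwheel '[[0,0,-0.3,0,0.9],[0,0,-0.3,0,0.9],[0,0,0,0,0.9],[0,0,0,0,0.9]]'
```

```text
t: 26.65
tool_pos: [0.6171, -0.0373, 0.2656]
orientation: [-0.337, -3.123, 0.0]
force: [-0.0, -0.4, -2.3]
opening: 0.0215
gripper_force: 30.0
t: 27.15
tool_pos: [0.6172, -0.0372, 0.2597]
orientation: [0.337, 3.123, 0.0]
force: [-0.5, -0.3, -1.4]
opening: 0.0216
gripper_force: 30.0
```

```bash
python3 -m handwheel '[[0,0,-0.3,0,0.9],[0,0,-0.3,0,0.9],[0,0,-0.2,0,0.9],[0,0,0,0,0.9],[0,0,0,0,0.9]]' 
python3 -m handwheel '[[0,0,-0.1,0,0.9],[0,0,-0.1,0,0.9],[0,0,0,0,0.9],[0,0,0,0,0.9]]'
```

```text
t: 27.78
tool_pos: [0.6172, -0.0373, 0.2518]
orientation: [0.337, 3.123, 0.0]
force: [-0.1, 0.4, -2.0]
opening: 0.0209
gripper_force: 30.0
t: 28.28
tool_pos: [0.6173, -0.0373, 0.25]
orientation: [0.337, 3.123, -0.0]
force: [-1.2, -0.7, 1.5]
opening: 0.0212
gripper_force: 30.0
```

```bash
python3 -m handwheel '[[0,0,-0.05,0,0.9],[0,0,-0.05,0,0.9],[0,0,0,0,0.9]]' 
python3 -m handwheel '[[0,0,0,0,0.65],[0,0,0,0,0.5],[0,0,0,0,0.5],[0,0,0,0,0.5],[0,0,2,0,0.5],[0,0,4,0,0.5],[0,0,5,0,0.5],[-2,5,1,0,0.5],[-2,6,0,0,0.5]]'
python3 -m handwheel '[[-2,5,0,0,0.5],[-2,5,0,0,0.5],[-1,5,0,0,0.5],[0,4,0,0,0.5],[0,0,0,0,0.5],[0,0,0,0,0.5]]'
python3 - <<'E'
from h import *
s=read_camera('side');t=read_camera('top')
cv2.imwrite('pics/s10.png',s[:,:,::-1]);cv2.imwrite('pics/t10.png',t[:,:,::-1])
# pin axis from robot; knob should span z 59..101
x,y=.6172,-.0373
for n,im in(('side',s),('top',t)):
    c=blobs(im,(0,150,60),(8,255,255),(330,180,90,80) if n=='side' else (315,180,50,50),4)
    print(n,[cv2.boundingRect(k) for k in c], proj(n,[(x,y,.101),(x,y,.059)]).round(1).tolist())
c=blobs(s,(18,90,60),(32,255,255),(300,220,80,80),10); print([cv2.boundingRect(k) for k in c])
E
```

```text
t: 28.65
tool_pos: [0.6173, -0.0373, 0.2499]
orientation: [0.337, 3.123, -0.0]
force: [-5.8, -0.5, 9.1]
opening: 0.0213
gripper_force: 30.0
t: 29.78
tool_pos: [0.5776, 0.0723, 0.3727]
orientation: [0.34, 3.118, 0.001]
force: [-0.0, 1.8, -0.4]
opening: 0.0464
gripper_force: 0.0
t: 30.52
tool_pos: [0.5275, 0.2618, 0.3698]
orientation: [0.336, 3.123, 0.0]
force: [-0.5, -1.0, -0.9]
opening: 0.0462
gripper_force: 0.0
side [(372, 228, 12, 20)] [[377.1, 231.0], [376.0, 246.2]]
top [(336, 199, 7, 9)] [[340.0, 201.5], [339.1, 204.5]]
[(318, 232, 24, 21), (338, 265, 15, 9)]
```

```bash
python3 -c "
from plant import job
print(job.close_job())"
```

```text
the job is handed in; nothing more can be done
None
```

I handed the job in at about 30.5 s, with the bar seated in the nest, the leaf shut on its stop and the pin home through leaf and lug; I viewed 11 pictures against the limit of 10, and confirmed the pin from contact force and pixel measurements, not a final picture.

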